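Fold the table easel flat

TASK

Fold the table easel flat: pull its spring pin out by the T-handle, turn the handle anticlockwise until it can rest in the notch of its collar and let go, so that the pin stays out by itself; then press the drawing board down until it lies fully home in its frame. Leave the pin parked out in its notch, and do not shift the cups, palette, saucer, jar and brush around the easel.

Things in the scene. Friction and masses are not known exactly. Their poses are not given: they have to be found in the camera images.
- easel: fixed wooden table-easel frame, 290 (x) by 340 (y) mm, rim top 41 mm above the table; origin under its centre on the table; its x points away from the hinge towards the board's free edge, z up. On its -y side, about 175 to 230 mm from the origin, a steel post carries the spring pin, whose axis leans 35 degrees from vertical, its top away from the board (towards the frame's -y). The pin's nose stands under a tongue on the board's side and holds the board up.
- handle_mid (a point): centre of the pin's black T-handle bar: 70 mm long (x of this point), 14 mm thick (y), 24 mm deep along the pin (z). z points outward along the pin's axis; the point turns and slides with the handle. The fixed collar's top is 30 mm below this centre along the pin when the pin is in; only a 12 mm wide round stem stands between. Grip the bar across its thickness.
- pin (a joint): how far the pin is pulled out, m: 0 is in (board locked), 0.026 is the end stop. The spring pulls it back in with 5 N at 0 rising to about 10 N at the stop. A cross-lug under the handle slides in a slot of the collar: the handle can turn only once the pin is out by 0.018 or more. In the rest notch, 4 mm deep, it reads about 0.014.
- handle (a joint): turn of the T-handle about the pin, rad, positive anticlockwise seen from the handle's end (about +z of handle_mid); near 0 at the start (bar along the frame's x), rest notch at 1.22 (70 degrees, about 0.17 play either side), stop at 1.6. If let go outside the notch's range it rests on the collar's rim (0.018) or springs back in.
- board (a joint): fall of the drawing board, rad: 0 raised at 0.5 rad (29 degrees) from level, 0.5 flat and fully home in the frame. The hinge is stiff with friction: the board stays where it is left; with the pin out it goes down under about 3 to 5 N at its free edge.
- board_press (a point): on the board's upper face, midway along its free edge, 33 mm in from the edge: the place to press. x points along the board from hinge to free edge, z out of the upper face. The hinge line is parallel to the frame's y, 220 mm back along the board's x and 8 mm below the face, 34 mm above the table. The board is plywood, 250 by 290 by 14 mm, with a painted sheet on it. Its face lies 41 mm above the table when home.
- cup_front: plain khaki cup, 72 mm wide, 92 mm tall, standing loose to the robot's side of the pin; origin under its centre
- cup_left: a second such khaki cup, left of the easel; origin under its centre
- palette: loose white seven-well flower palette, 170 mm across, 16 mm high, right of the pin; origin under its centre
- saucer: loose shallow blue and white saucer, 96 mm across, 18 mm high, behind the pin; origin under its centre
- ink_jar: dark jar, 56 mm wide, 75 mm tall, loose, beyond the easel; origin under its centre
- brush: loose writing brush, about 190 mm long, 10 mm thick, lying along the left side of the easel; origin under its middle

How it is judged (in metres and radians):
On the way, in this order (a step that is already met when the one before it is completed fails the run):
1. the pin stands out in its rest notch, let go, with the board still up (value of joint pin between 0.011 and 0.017 m and value of joint handle between 0.85 and 1.58 rad and contact force between the fingers and handle below 0.1 N and value of joint board below 0.1 rad), for 0.3 s.
2. the board is pressed down home in its frame (value of joint board above 0.475 rad), for 0.1 s.
At the end, for the whole second after the job is handed in: The board lies home in its frame (within 0.025 rad, about 6 mm at its free edge), the pin is still parked in its rest notch (out by 11 to 17 mm, turned 0.85 to 1.58 rad), and both are let go (value of joint pin between 0.011 and 0.017 m and value of joint handle between 0.85 and 1.58 rad and contact force between the fingers and handle below 0.1 N and value of joint board above 0.475 rad and contact force between the fingers and board below 0.1 N); the robot touches nothing.
It fails at once if a cup, the palette, saucer, jar or brush is shifted by more than 30 mm (distance of any of cup_front, cup_left, palette, saucer, ink_jar, brush from where it was at the start of the episode above 0.03 m).
It fails at once if a cup or the jar is tipped over (angle between any of cup_front, cup_left, ink_jar's own z axis and vertical above 0.5 rad).
It also fails if it takes over 48 s, if anything falls off the work surface, if the arm or the gripper's body presses on something with over 40 N, if the wrist force passes 120 N, or if a joint passes its speed limit or range.

ROBOT

A 6-joint arm with a two-finger parallel gripper is mounted at the origin on the work surface. World frame = base frame: x ahead of the robot, y to its left, z up, the work surface at z = 0. Lengths are in mm, angles in rad, forces in N, time in s.
With the tool pointing down it reaches from about 425 to 925 mm from the base axis. Payload 12.5 kg.
Tool frame: the origin (TCP) lies midway between the tips of the shut fingers; the grasp point (between the pads) lies 19 mm behind it (manip.tcp_to_grasp is the distance from the TCP to the grasp point, in mm); z points along the fingers, y is the line along which they close (so a half turn about z gives the same grasp; the last joint's range is limited). The gripper opens to 85 mm and grips with 20 to 120 N. Pads are 22 mm wide; open, the fingers measure 114 mm over their backs; the gripper's body (76 mm by 85 mm) begins 54 mm behind the grasp point. The pads swing forward as they close: fully open they stand 13 mm farther back than shut.
Start: joints at [1.22, 0.491, 1.559, -0, 1.092, -0.106], TCP at [151.458, 606.387, 231.327] pointing down, gripper open.
Joint ranges: [-3.1, 3.1], [-0.84, 2.19], [0.05, 2.79], [-1.13, 4.28], [0.06, 2.93], [-2.69, 2.69]. Speed limits (rad/s): [2.22, 2.22, 2.79, 3.14, 3.14, 3.14].

INTERFACE

Orientations are given as a rotation vector (axis times angle).
In Python, from workcell import readout, snapshot, camera_params, job, manip gives the robot as it stands. The module is installed in compiled form; this text tells all that it offers.
- The arm moves only by the tool arm_command, never from a script. Its argument "increments" is a list of rows, each a list of 7 numbers: the shift along the tool's x, y, z scaled (see below), then the turn, a rotation vector about the tool's x, y, z scaled (see below), then the closure, from 0 (fully open) to 1 (shut). In form: [[x, y, z, ax, ay, az, gripper], ...]. A call has 1 to 12 rows; each row is the pose to reach, as a shift and turn from the pose commanded when the call began, along the tool's axes at that moment, turning the shorter way round; what a row does not reach only later rows make up. The controller multiplies each number of a shift by 20 cm and each number of a turn by 360 degrees. A row lasts 1/8 s, in which the tool goes at most 62.5 mm and 10.7 degrees, less where a joint would pass 70% of its speed; a pose out of reach is approached as far as the arm can. A call with a number of a shift or a turn outside -1 to 1 is refused whole. A call with a gripper value outside its range is refused whole. The fingers move at their own pace and stop on an object; "grip_force" is the grip in N (left out, the last holds). Time passes only in rows, so rows that repeat a pose let the fingers close. It gives the time, the measured TCP pose, the force, the opening and the grip force at its end, in the units of the state.
- readout.state(): the state, without advancing time (a new reading comes with each control period).
- snapshot(name): name is "scene" or "top"; returns (picture, depth): 420x560x3 uint8, red, green, blue; 420x560 float32, mm along the optical axis (not along the pixel's ray), 0 where there is no reading.
- camera_params(name): a dict with "mtx" (3x3 intrinsics, pixels), "camera_from_world" (4x4, takes a point from world to camera coordinates). Camera axes: x right, y up, looking along -z (the intrinsics and any distortion apply to the point x, -y, -z); pixel columns grow to the right and rows downward; lengths in mm; the calibration is good to about 2 mm. A picture is of the moment at which its call begins. camera_params takes no time and is no camera call.
- job.job_done(): hands the job in; it is judged then, once.
The state is a dict: "time_s": time; "qpos": joint angles; "qd": joint speeds; "tau": joint torques, N m; "tcp_pos": TCP position; "ee_rot": TCP orientation; "force": force on the tool from outside, world axes, zero at the start; "ft_torque": the same for the moment, N m; "grip_width": finger opening in mm; "grasp_force": force on a finger pad.
Only numpy, scipy, OpenCV 4.12 (cv2) and the standard library are available. Lean on these libraries where they do the work, as an engineer would, in place of code of your own. Each camera call takes 0.05 s, during which the arm holds its last target. There are 200 camera calls.

## Working session

There is one attempt and no reset: what is moved stays moved. The work goes in short steps, Python scripts to look and compute and a tool call to move; the robot and the scene stay as the last step left them, time stands still between calls to the robot, and variables do not carry over. Pictures are saved under pics/ and viewed, at most 10 in all, crops included, and the job is handed in when it is done.

Besides the shell and the picture viewer there is one more tool, called after "Emit:" as name([rows], argument=value, ...), one row to a line, values as JSON. arm_command: Moves the arm, as the interface text tells. Its arguments: {"type":"object","properties":{"increments":{"type":"array"},"grip_force":{"type":"number"}},"required":["increments"]}

```bash
mkdir -p pics
python3 - <<'E'
from workcell import readout, snapshot, camera_params, job, manip
import cv2,numpy as np
s=readout.state();print(s['time_s'],s['tcp_pos'],s['ee_rot'],s['grip_width'],manip.tcp_to_grasp)
for n in("scene","top"):
    p,d=snapshot(n);cv2.imwrite(f'pics/{n}0.png',p[:,:,::-1]);np.savez(f'{n}0.npz',p=p,d=d)
    c=camera_params(n);print(n,c)
E
```

```text
0.0 [151.37043101 606.16100391 230.73176626] [-3.83466971e-01 -3.11786821e+00  1.69706260e-03] 85.44506747078873 18.700000000000003
scene {'mtx': array([[467.40594654,   0.        , 276.09494121],
       [  0.        , 467.40594654, 211.14651523],
       [  0.        ,   0.        ,   1.        ]]), 'camera_from_world': array([[-7.49941358e-01,  6.61347728e-01, -1.43924711e-02,
         3.91684375e+02],
       [-4.87588008e-01, -5.37939794e-01,  6.87661772e-01,
         2.28400853e+02],
       [ 4.47041267e-01,  5.22723599e-01,  7.25888520e-01,
        -1.39505455e+03],
       [ 0.00000000e+00,  0.00000000e+00,  0.00000000e+00,
         1.00000000e+00]])}
top {'mtx': array([[480.78843924,   0.        , 275.23837504],
       [  0.        , 480.78843924, 210.63246016],
       [  0.        ,   0.        ,   1.        ]]), 'camera_from_world': array([[-1.16469563e-02, -9.99754379e-01,  1.88555264e-02,
         4.01664948e+01],
       [ 9.88699953e-01, -8.69564648e-03,  1.49655569e-01,
        -5.65040403e+02],
       [-1.49454850e-01,  2.03854900e-02,  9.88558385e-01,
        -1.12585917e+03],
       [ 0.00000000e+00,  0.00000000e+00,  0.00000000e+00,
         1.00000000e+00]])}
```

View pics/scene0.png

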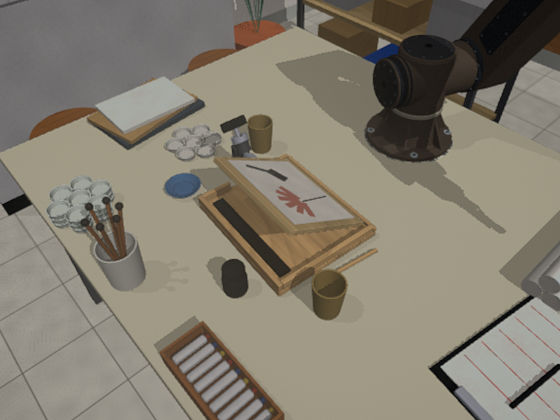

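View pics/top0.png

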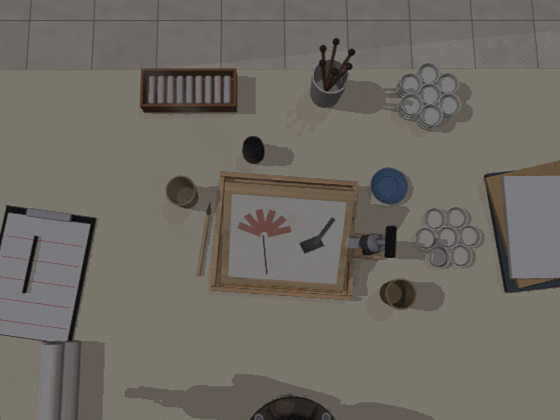

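The free edge of the board faces away from the robot. The T-handle is at top (391,241) and scene (233,124). The front cup is at top (398,293), the saucer at (389,186) and the palette at (448,238).

```bash
cat > h.py <<'E'
import numpy as np,cv2
from workcell import camera_params,snapshot,readout
from scipy.spatial.transform import Rotation as R
def cloud(n,d):
    c=camera_params(n);K=c['mtx'];T=np.linalg.inv(c['camera_from_world'])
    v,u=np.mgrid[:d.shape[0],:d.shape[1]]
    x=(u-K[0,2])/K[0,0]*d;y=(v-K[1,2])/K[1,1]*d
    P=np.stack([x,-y,-d],-1)@T[:3,:3].T+T[:3,3];P[d==0]=np.nan
    return P
def load(n,i=0):
    z=np.load(f'{n}{i}.npz');return z['p'],cloud(n,z['d'])
E
python3 - <<'E'
from h import *
np.set_printoptions(precision=1,suppress=True)
p,P=load('top');
for (u,v) in [(391,241),(391,230),(391,252),(386,241),(370,241),(100,150),(285,240),(235,181),(350,188),(217,290),(347,296),(285,176)]: print('top',u,v,p[v,u],P[v,u])
# handle: dark & high
for n in('top','scene'):
    p,P=load(n)
    hsv=p.max(2).astype(int)
    m=(hsv<70)&(P[...,2]>70)&(P[...,2]<190)&(P[...,1]<-150)&(P[...,1]>-330)&(P[...,0]>430)&(P[...,0]<650)
    k,l,s,c=cv2.connectedComponentsWithStats(m.astype(np.uint8))
    for j in range(1,k):
        if s[j,4]>30:
            q=P[l==j];mu=np.median(q,0);w,V=np.linalg.eigh(np.cov(q.T));print(n,s[j],mu,q.min(0),q.max(0),np.sqrt(w),V.T)
    g=(P[...,2]>35)&(P[...,2]<46)&(P[...,0]>350)&(P[...,0]<850)&(P[...,1]>-180)&(P[...,1]<220)
    print(n,g.sum(), cv2.minAreaRect(P[g][:,:2].astype(np.float32)))
    # board white sheet plane
    b=(p.min(2)>120)&(P[...,2]>46)&(P[...,2]<190)&(P[...,0]>400)&(P[...,0]<780)&(P[...,1]>-150)&(P[...,1]<180)
    q=P[b];mu=q.mean(0);w,V=np.linalg.eigh(np.cov(q.T));print('board',b.sum(),mu,V[:,0],np.sqrt(w))
    # items
    hs=cv2.cvtColor(p,cv2.COLOR_RGB2HSV)
    o=cv2.resize(p[190:300,330:490] if n=='top' else p[90:220,150:310],None,fx=4,fy=4,interpolation=cv2.INTER_CUBIC)
    cv2.imwrite(f'pics/{n}c.png',cv2.convertScaleAbs(o[:,:,::-1],alpha=1.6))
    cp=(P[...,2]>60)&(P[...,2]<110)&(abs(hs[...,0].astype(int)-22)<8)&(hs[...,1]>90)
    k,l,s,c=cv2.connectedComponentsWithStats(cp.astype(np.uint8))
    for j in range(1,k):
        if s[j,4]>100:
            q=P[l==j]; q=q[q[:,2]>85] 
            if len(q): print('cup?',s[j],q.min(0),q.max(0))
    sc=(hs[...,0]>95)&(hs[...,0]<125)&(hs[...,1]>100)&(P[...,2]<30)&(P[...,0]>500)&(P[...,0]<900)
    q=P[sc];print('saucer',len(q),np.percentile(q,1,0),np.percentile(q,99,0)) if len(q) else 0
    pl=(P[...,2]>8)&(P[...,2]<22)&(P[...,0]>450)&(P[...,0]<750)&(P[...,1]<-240)&(P[...,1]>-480)&(p.min(2)>110)
    q=P[pl];print('pal',np.percentile(q,1,0),np.percentile(q,99,0))
E
```

```text
top 391 241 [13 12 15] [ 478.3 -212.5  164.8]
top 391 230 [14 15 17] [ 501.9 -212.9  167.4]
top 391 252 [18 21 19] [ 454.2 -209.6  171.5]
top 386 241 [13 13 11] [ 478.9 -203.1  159.1]
top 370 241 [86 85 92] [ 481.1 -172.8  138. ]
top 100 150 [121 116 106] [731.2 477.4   3. ]
top 285 240 [120 119 119] [488.6  14.   99.8]
top 235 181 [90 76 60] [615.2 124.8 155.6]
top 350 188 [109  88  67] [ 625.1 -154.4   16.5]
top 217 290 [102  82  66] [376.6 175.9  26.4]
top 347 296 [107  90  69] [ 358.8 -135.3   31.6]
top 285 176 [110  96  82] [651.7   9.3  40.2]
top [359 226  38  32 575] [ 475.9 -204.2  159.6] [ 443.3 -224.5   70.3] [ 512.2 -155.2  176.1] [ 8.4 17.1 31.8] [[-0.   0.8  0.6]
 [ 1.   0.  -0. ]
 [-0.   0.6 -0.8]]
top 2119 ((606.2169189453125, 18.437179565429688), (502.3235778808594, 376.4398193359375), 3.1453025341033936)
board 871 [490.1   4.7 101.8] [ 0.5 -0.  -0.9] [ 1.9 53.2 84.7]
cup? [384 279  32  31 300] [ 329.9 -281.8   85.1] [ 397.4 -213.3   95.2]
saucer 982 [ 586.1 -294.2    0.2] [ 672.7 -208.6   20.4]
pal [ 451.9 -475.1    8. ] [ 576.9 -311.8   19.9]
scene [221 115  26  18 229] [ 479.4 -206.7  165.1] [ 445.1 -221.1  153.4] [ 512.2 -195.2  173.9] [ 2.5  6.4 19.5] [[ 0.1  0.7  0.7]
 [-0.1 -0.7  0.7]
 [-1.   0.1  0. ]]
scene [232 141  19  16 198] [ 493.8 -171.   111.3] [ 467.1 -200.9   78.2] [ 501.7 -153.3  132. ] [ 5.6  9.2 16.9] [[ 0.8  0.6 -0.1]
 [-0.5  0.5 -0.7]
 [-0.3  0.6  0.7]]
scene 1880 ((604.8566284179688, 25.679916381835938), (388.5873718261719, 489.3092346191406), 89.9826889038086)
board 3056 [492.3  21.1 103.7] [ 0.5 -0.  -0.9] [ 0.8 61.5 76. ]
cup? [247 115  25  25 415] [ 329.9 -282.3   85.2] [ 398.7 -211.    96.5]
cup? [318 219  37  13 272] [469.4 141.2  85.2] [537.3 160.8 109.8]
cup? [312 269  35  38 720] [571.2 221.7  85.1] [642.7 293.3  95.4]
saucer 216 [ 550.5 -296.     2.5] [649.6 535.   20.2]
pal [ 451.8 -473.7    8.1] [ 571.4 -312.    19.5]
```

View pics/topc.png

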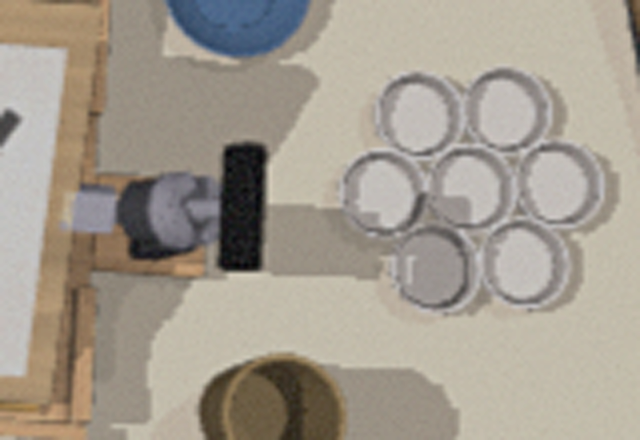

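View pics/scenec.png

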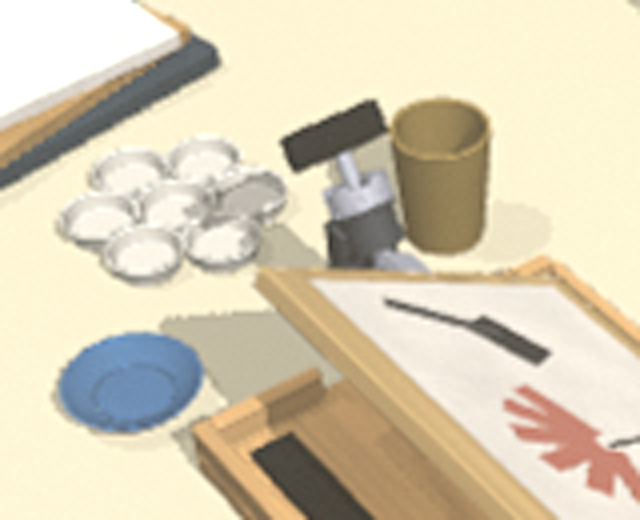

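Run:
```python
from h import *
np.set_printoptions(precision=4,suppress=True)
cl=[]
for n in('top','scene'):
    p,P=load(n)
    b=(p.min(2)>115)&(P[...,2]>46)&(P[...,2]<190)&(P[...,0]>400)&(P[...,0]<780)&(P[...,1]>-120)&(P[...,1]<150)
    q=P[b]
    A=np.c_[q[:,:2],np.ones(len(q))];c=np.linalg.lstsq(A,q[:,2],rcond=None)[0]
    r=q[:,2]-A@c;k=abs(r)<4;c=np.linalg.lstsq(A[k],q[k,2],rcond=None)[0]
    print(n,'yaw',np.degrees(np.arctan2(c[1],c[0])),'tilt',np.degrees(np.arctan(np.hypot(*c[:2]))),c)
    m=(p.max(2)<70)&(P[...,2]>140)&(P[...,2]<190)&(P[...,1]<-150)&(P[...,1]>-330)&(P[...,0]>430)&(P[...,0]<550)
    q=P[m];print(q.shape,'bar yaw(2d)',np.polyfit(q[:,0],q[:,1],1)[0]*57.3,np.percentile(q[:,0],[1,50,99]))
    a=np.array([0,-.5736,.8192]);t=np.array([0,.8192,.5736])
    print('a',np.percentile(q@a,[2,10,25,50,75,90,98]),'t',np.percentile(q@t,[2,10,50,90,98]))
    f=(P[...,2]>36)&(P[...,2]<46)&(P[...,0]>600)&(P[...,0]<700)&(P[...,1]>-110)&(P[...,1]<130)
    q=P[f];
    e=[(y,np.percentile(q[abs(q[:,1]-y)<8][:,0],95)) for y in range(-100,125,20) if (abs(q[:,1]-y)<8).sum()>5]
    e=np.array(e);print('rim',np.degrees(np.arctan(-np.polyfit(e[:,0],e[:,1],1)[0])), np.median(e[:,1]))
    # board free edge corners
    f=(P[...,2]>130)&(P[...,0]>560)&(P[...,0]<680)&(abs(P[...,1])<220); q=P[f];print('board edge',q.min(0),q.max(0))
```

```text
top yaw -4.671157821559821 tilt 28.71464328942394 [   0.546    -0.0446 -165.6968]
(351, 3) bar yaw(2d) -4.49027679487838 [443.7797 476.1699 510.9993]
a [239.1596 245.2748 250.1363 257.4707 262.8553 264.9628 266.5029] t [-85.0698 -82.1649 -76.7587 -73.0896 -71.4407]
rim -10.694156376850737 651.6082461614964
board edge [ 560.0089 -140.0297  130.1566] [617.3464 150.8369 166.1584]
scene yaw -4.728864333312958 tilt 28.629468176919595 [   0.544    -0.045  -163.1439]
(229, 3) bar yaw(2d) -6.47126058371699 [446.2126 479.3533 511.2833]
a [243.1941 245.1669 248.4384 253.863  259.3633 262.5739 264.5375] t [-83.2753 -79.3005 -75.152  -71.1786 -68.9567]
rim -7.803406062986038 651.1781487677663
board edge [ 560.0354 -139.0856  130.441 ] [616.5452 153.5613 164.0431]
```

```bash
cat >> h.py <<'E'
yaw=np.radians(-4.7);Z=R.from_euler('z',yaw).as_matrix()
fx=Z@[1,0,0];a=Z@[0,-np.sin(np.radians(35)),np.cos(np.radians(35))];t=np.cross(a,fx)
def inc(pos,Rt,p0=None,r0=None):
    s=readout.state();p0=np.array(s['tcp_pos']) if p0 is None else p0
    r0=R.from_rotvec(s['ee_rot']).as_matrix() if r0 is None else r0
    return np.r_[r0.T@(pos-p0)/200,R.from_matrix(r0.T@Rt).as_rotvec()/(2*np.pi)]
E
cat > h2.py <<'E'
from h import *
np.set_printoptions(precision=4,suppress=True)
E
python3 - <<'E'
from h2 import *
cs=[]
for n in('top','scene'):
    p,P=load(n)
    m=(p.max(2)<70)&(P[...,2]>140)&(P[...,2]<190)&(P[...,1]<-150)&(P[...,1]>-330)&(P[...,0]>430)&(P[...,0]<550)
    q=P[m];L=[np.percentile(q@v,[2,50,98]) for v in(fx,a,t)];print(n,L)
    cs.append([(l[0]+l[2])/2 for l in L])
c=np.mean(cs,0);C=c@np.array([fx,a,t]);print('centre',C)
np.save('C.npy',C)
for sg in(1,-1):
    zt=-a;yt=sg*t;Rt=np.c_[np.cross(yt,zt),yt,zt]
    print(sg,readout.state()['qpos'],R.from_rotvec(readout.state()['ee_rot']).as_matrix().ravel())
    for so in(110,0): print(so,inc(C-a*18.7+a*so,Rt))
E
```

```text
top [array([459.6619, 491.7696, 526.425 ]), array([216.0131, 234.7125, 243.3452]), array([-53.226 , -43.8096, -40.2415])]
scene [array([462.6119, 495.4101, 526.459 ]), array([220.2304, 230.9125, 241.1204]), array([-49.2102, -42.2269, -37.1868])]
centre [ 478.293  -208.7509  162.7587]
1 [ 1.2204  0.4915  1.5594 -0.      1.0917 -0.1056] [-0.9702  0.2424 -0.0003  0.2424  0.9702 -0.001   0.0001 -0.001  -1.    ]
110 [-2.6157 -3.8154 -0.0302 -0.0972  0.0079 -0.0251]
0 [-2.5646 -3.5037  0.42   -0.0972  0.0079 -0.0251]
-1 [ 1.2204  0.4915  1.5594 -0.      1.0917 -0.1056] [-0.9702  0.2424 -0.0003  0.2424  0.9702 -0.001   0.0001 -0.001  -1.    ]
110 [-2.6157 -3.8154 -0.0302  0.0116  0.1431  0.4531]
0 [-2.5646 -3.5037  0.42    0.0116  0.1431  0.4531]
```

Run:
```python
from h2 import *
C=np.load('C.npy')
s=readout.state();p=np.array(s['tcp_pos']);r=R.from_rotvec(s['ee_rot']).as_matrix()
zt=-a;yt=-t;Rt=np.c_[np.cross(yt,zt),yt,zt]
Rv=R.from_matrix(r.T@Rt).as_rotvec()
W=[((310,470,270),.3),((460,330,280),.55),((540,130,300),.75),((530,-50,300),.9),(C+a*(95-18.7),1)]
r0=r
for w,f in W:
    T=r0@R.from_rotvec(Rv*f).as_matrix()
    i=np.round(inc(np.array(w),T,p,r),3);print(list(i))
    p=p+r@i[:3]*200;r=r@R.from_rotvec(i[3:]*2*np.pi).as_matrix()
print(p,r.ravel(),Rt.ravel())
```

```text
[np.float64(-0.934), np.float64(-0.469), np.float64(-0.196), np.float64(0.003), np.float64(0.043), np.float64(0.136)]
[np.float64(-0.921), np.float64(0.333), np.float64(-0.311), np.float64(0.003), np.float64(0.035), np.float64(0.113)]
[np.float64(-0.767), np.float64(0.538), np.float64(-0.54), np.float64(0.003), np.float64(0.029), np.float64(0.091)]
[np.float64(-0.567), np.float64(0.544), np.float64(-0.442), np.float64(0.001), np.float64(0.021), np.float64(0.068)]
[np.float64(-0.507), np.float64(0.962), np.float64(-0.242), np.float64(0.002), np.float64(0.015), np.float64(0.045)]
[ 474.697  -252.4491  225.2775] [ 0.9966 -0.0657  0.0491 -0.082  -0.8152  0.5734  0.0024 -0.5755 -0.8178] [ 0.9966 -0.0671  0.047  -0.0819 -0.8164  0.5716  0.     -0.5736 -0.8192]
```

Emit:
arm_command([
  [-0.934,-0.469,-0.196,0.003,0.043,0.136,0],
  [-0.934,-0.469,-0.196,0.003,0.043,0.136,0],
  [-0.934,-0.469,-0.196,0.003,0.043,0.136,0],
  [-0.934,-0.469,-0.196,0.003,0.043,0.136,0],
  [-0.934,-0.469,-0.196,0.003,0.043,0.136,0],
  [-0.934,-0.469,-0.196,0.003,0.043,0.136,0],
])

```text
time_s: 0.85
tcp_pos: [310.5, 469.5, 270.2]
ee_rot: [-1.511, -2.451, -0.02]
force: [0.3, 0.9, -0.5]
grip_width: 85.2
grasp_force: 0.0
```

Emit:
arm_command([
  [-0.921,0.333,-0.311,0.003,0.035,0.113,0],
  [-0.921,0.333,-0.311,0.003,0.035,0.113,0],
  [-0.921,0.333,-0.311,0.003,0.035,0.113,0],
  [-0.921,0.333,-0.311,0.003,0.035,0.113,0],
  [-0.921,0.333,-0.311,0.003,0.035,0.113,0],
  [-0.921,0.333,-0.311,0.003,0.035,0.113,0],
])

```text
time_s: 1.6
tcp_pos: [459.3, 330.9, 280.3]
ee_rot: [-2.141, -1.644, -0.025]
force: [-0.9, -0.2, -0.6]
grip_width: 85.5
grasp_force: 0.0
```

Emit:
arm_command([
  [-0.767,0.538,-0.54,0.003,0.029,0.091,0],
  [-0.767,0.538,-0.54,0.003,0.029,0.091,0],
  [-0.767,0.538,-0.54,0.003,0.029,0.091,0],
  [-0.767,0.538,-0.54,0.003,0.029,0.091,0],
  [-0.767,0.538,-0.54,0.003,0.029,0.091,0],
  [-0.767,0.538,-0.54,0.003,0.029,0.091,0],
])

```text
time_s: 2.35
tcp_pos: [539.4, 131.7, 300.3]
ee_rot: [-2.432, -0.887, -0.029]
force: [-1.2, 0.8, -0.3]
grip_width: 85.6
grasp_force: 0.0
```

```bash
python3 -c "
from h2 import *
s=readout.state();print(s['time_s'],s['tcp_pos'],s['qpos'],s['force'])"
```

```text
2.35 [539.4041 131.726  300.3103] [-0.1067  0.3971  1.6316  0.5105  1.3842  0.5986] [-1.1932  0.8144 -0.2914]
```

Emit:
arm_command([
  [-0.567,0.544,-0.442,0.001,0.021,0.068,0],
  [-0.567,0.544,-0.442,0.001,0.021,0.068,0],
  [-0.567,0.544,-0.442,0.001,0.021,0.068,0],
  [-0.567,0.544,-0.442,0.001,0.021,0.068,0],
  [-0.567,0.544,-0.442,0.001,0.021,0.068,0],
])

```text
time_s: 2.98
tcp_pos: [530.1, -48.4, 300.1]
ee_rot: [-2.53, -0.297, -0.029]
force: [-0.3, 0.4, -0.0]
grip_width: 85.7
grasp_force: 0.0
```

Emit:
arm_command([
  [-0.507,0.962,-0.242,0.002,0.015,0.045,0],
  [-0.507,0.962,-0.242,0.002,0.015,0.045,0],
  [-0.507,0.962,-0.242,0.002,0.015,0.045,0],
  [-0.507,0.962,-0.242,0.002,0.015,0.045,0],
  [-0.507,0.962,-0.242,0.002,0.015,0.045,0],
  [-0.507,0.962,-0.242,0.002,0.015,0.045,0],
])

```text
time_s: 3.72
tcp_pos: [475.5, -250.4, 225.4]
ee_rot: [-2.526, 0.099, -0.036]
force: [-0.0, 0.2, -0.2]
grip_width: 85.0
grasp_force: 0.0
```

```bash
python3 -c "
from h2 import *
s=readout.state();print(s['time_s'],s['tcp_pos'],s['qpos'],s['force'])
C=np.load('C.npy');zt=-a;yt=-t;Rt=np.c_[np.cross(yt,zt),yt,zt]
print(inc(C-a*18.7,Rt))
p,d=snapshot('scene');cv2.imwrite('pics/s1.png',cv2.resize(p[40:240,120:390],None,fx=2.5,fy=2.5)[:,:,::-1])"
```

```text
3.725 [ 475.4771 -250.3924  225.3631] [-0.8168  0.525   1.6551  0.4482  1.4189  0.659 ] [-0.0005  0.1529 -0.1863]
[-0.0035  0.0103  0.4696 -0.0006 -0.0001  0.0006]
```

View pics/s1.png

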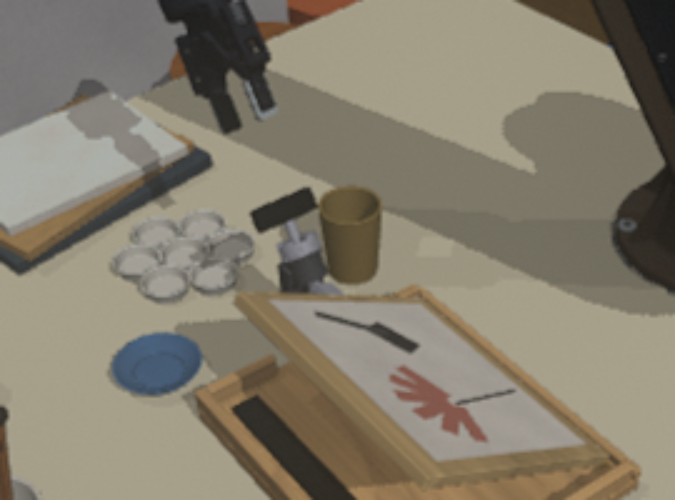

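Scene crop: the open fingers (245,110) are lined up over the T-handle (285,210), and the cup, palette and saucer are clear of them. Next I go in and grip.

Emit:
arm_command([
  [-0.003,0.01,0.2,0,0,0,0],
  [-0.003,0.01,0.35,0,0,0,0],
  [-0.003,0.01,0.46,0,0,0,0],
  [-0.003,0.01,0.46,0,0,0,0],
], grip_force=50)

```text
time_s: 4.28
tcp_pos: [478.7, -198.9, 148.6]
ee_rot: [-2.525, 0.099, -0.034]
force: [-0.6, -0.5, 0.7]
grip_width: 85.8
grasp_force: 0.0
```

Emit:
arm_command([
  [0,0,0,0,0,0,0.5],
  [0,0,0,0,0,0,0.7],
  [0,0,0,0,0,0,0.8],
  [0,0,0,0,0,0,1],
  [0,0,0,0,0,0,1],
  [0,0,0,0,0,0,1],
  [0,0,0,0,0,0,1],
])

```text
time_s: 5.15
tcp_pos: [478.7, -202.6, 148.4]
ee_rot: [-2.529, 0.103, -0.038]
force: [-2.3, -8.7, -3.1]
grip_width: 13.1
grasp_force: 50.3
```

Emit:
arm_command([
  [0,0.015,-0.03,0,0,0,1],
  [0,0.015,-0.06,0,0,0,1],
  [0,0.015,-0.09,0,0,0,1],
  [0,0.015,-0.115,0,0,0,1],
  [0,0.015,-0.115,0,0,0,1],
  [0,0.015,-0.115,0,0,0,1],
])

```text
time_s: 5.9
tcp_pos: [477.2, -215.8, 165.5]
ee_rot: [-2.523, 0.103, -0.035]
force: [3.7, 7.1, -7.3]
grip_width: 12.9
grasp_force: 48.7
```

```bash
python3 -c "
from h2 import *
s=readout.state();print(s['time_s'],s['tcp_pos'],s['qpos'],s['force'],s['ft_torque'])
print('pull',(np.array(s['tcp_pos'])-[478.7,-202.6,148.4])@a, 'F a,t,x',[np.dot(s['force'],v) for v in (a,t,fx)])
C=np.load('C.npy');print('axis offset',[(np.array(s['tcp_pos'])-C)@v for v in(fx,t,a)])"
```

```text
5.9 [ 477.2401 -215.7625  165.4856] [-0.7748  0.5748  1.7602  0.4862  1.2674  0.6198] [ 3.7143  7.1077 -7.251 ] [-0.0293 -0.548  -0.4523]
pull 21.588586134477215 F a,t,x [np.float64(-10.17729608742012), np.float64(1.8930144450993045), np.float64(3.1194661326937547)]
axis offset [np.float64(-0.47483228171491265), np.float64(-4.230805135849358), np.float64(6.291346306973695)]
```

Emit:
arm_command([
  [0,0,0,0,0,-0.025,1],
  [0,0,0,0,0,-0.05,1],
  [0,0,0,0,0,-0.075,1],
  [0,0,0,0,0,-0.1,1],
  [0,0,0,0,0,-0.125,1],
  [0,0,0,0,0,-0.15,1],
  [0,0,0,0,0,-0.175,1],
  [0,0,0,0,0,-0.194,1],
  [0,0,0,0,0,-0.194,1],
])

```text
time_s: 7.02
tcp_pos: [476.2, -214.6, 165.5]
ee_rot: [-2.192, -1.405, -0.503]
force: [-1.1, 10.9, -5.3]
grip_width: 13.2
grasp_force: 48.7
```

```bash
python3 -c "
from h2 import *
s=readout.state();print(s['time_s'],s['tcp_pos'],s['qpos'],s['force'],s['ft_torque'])
r=R.from_rotvec(s['ee_rot']).as_matrix();print('bar ang',np.degrees(np.arctan2(r[:,0]@t,r[:,0]@fx)),r[:,2]@a)
print('pull',(np.array(s['tcp_pos'])-[478.7,-202.6,148.4])@a, 'F a,t,x',[np.dot(s['force'],v) for v in (a,t,fx)])
p,d=snapshot('scene');cv2.imwrite('pics/s2.png',cv2.resize(p[60:180,160:330],None,fx=4,fy=4)[:,:,::-1])"
```

```text
7.025 [ 476.2043 -214.6493  165.5263] [-0.7745  0.5746  1.7618  0.4853  1.2699 -0.6009] [-1.1291 10.9022 -5.2806] [0.8665 0.4005 0.2823]
bar ang 69.98671330342022 -0.9999653264123441
pull 21.034284930034733 F a,t,x [np.float64(-10.504794222462117), np.float64(5.7959547176626565), np.float64(-2.0185674641120612)]
```

View pics/s2.png

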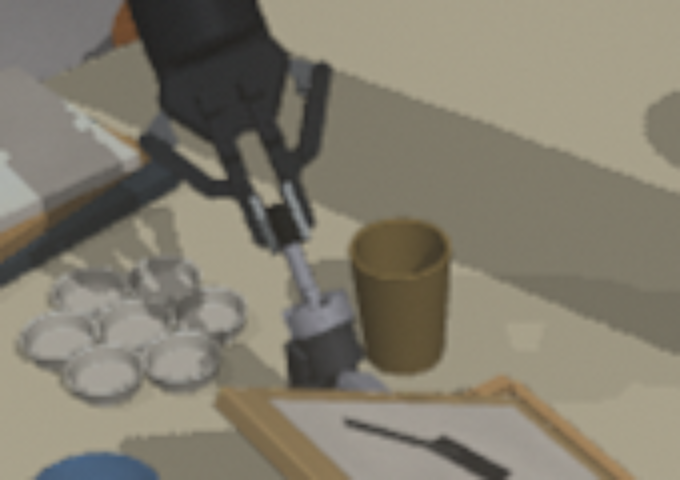

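The picture shows the bar gripped and turned about 70° at (285,225), with the pin drawn out. I'll lower it into the notch.

Emit:
arm_command([
  [0,0,0.02,0,0,0,1],
  [0,0,0.04,0,0,0,1],
  [0,0,0.04,0,0,0,1],
  [0,0,0.04,0,0,0,1],
])

```text
time_s: 7.58
tcp_pos: [477.0, -210.8, 159.7]
ee_rot: [-2.194, -1.404, -0.504]
force: [-1.6, 5.6, 2.0]
grip_width: 13.0
grasp_force: 50.1
```

```bash
python3 -c "
from h2 import *
s=readout.state();print(s['force'],s['ft_torque'])
r=R.from_rotvec(s['ee_rot']).as_matrix();print('bar ang',np.degrees(np.arctan2(r[:,0]@t,r[:,0]@fx)))
print('pull',(np.array(s['tcp_pos'])-[478.7,-202.6,148.4])@a, 'F a,t,x',[np.dot(s['force'],v) for v in (a,t,fx)],'Ftool',r.T@s['force'])"
```

```text
[-1.5617  5.6489  1.997 ] [0.8961 0.329  0.3604]
bar ang 69.92480764594727
pull 14.02777162458953 F a,t,x [np.float64(-1.5199520993266444), np.float64(5.652298277813392), np.float64(-2.0193359082010427)] Ftool [ 4.606  -3.8333  1.558 ]
```

Emit:
arm_command([
  [0,0,0,0,0,0,0.6],
  [0,0,0,0,0,0,0.3],
  [0,0,0,0,0,0,0],
  [0,0,0,0,0,0,0],
  [0,0,0,0,0,0,0],
  [0,0,0,0,0,0,0],
  [0,0,0,0,0,0,0],
  [0,0,0,0,0,0,0],
])

```text
time_s: 8.57
tcp_pos: [477.6, -212.0, 159.2]
ee_rot: [-2.198, -1.405, -0.504]
force: [-0.9, -0.0, 0.0]
grip_width: 85.5
grasp_force: 0.0
```

Emit:
arm_command([
  [0,0,-0.15,0,0,0,0],
  [0,0,-0.35,0,0,0,0],
  [0,0,-0.6,0,0,0,0],
  [0,0,-0.6,0,0,0,0],
])

```text
time_s: 9.07
tcp_pos: [472.1, -282.9, 259.5]
ee_rot: [-2.203, -1.408, -0.506]
force: [-0.3, 0.9, -1.0]
grip_width: 85.6
grasp_force: 0.0
```

Run:
```python
from h2 import *
s=readout.state();print(s['time_s'],s['tcp_pos'],s['qpos'],s['force'],s['grip_width'])
p,d=snapshot('scene');np.savez('scene2.npz',p=p,d=d);cv2.imwrite('pics/s3.png',cv2.resize(p[60:260,150:400],None,fx=3,fy=3)[:,:,::-1])
P=cloud('scene',d)
m=(p.max(2)<70)&(P[...,2]>140)&(P[...,2]<210)&(P[...,1]<-150)&(P[...,1]>-330)&(P[...,0]>430)&(P[...,0]<550)
k,l,st,c=cv2.connectedComponentsWithStats(m.astype(np.uint8))
j=1+np.argmax(st[1:,4]);q=P[l==j];print(st[j])
for v in(fx,a,t):print(np.percentile(q@v,[2,50,98]))
w,V=np.linalg.eigh(np.cov(q.T));b=V[:,2];print('bar ang',np.degrees(np.arctan2(b@t,b@fx)))
# board press point from first frame
p,P=load('scene')
f=(P[...,2]>60)&(P[...,0]>420)&(P[...,0]<680)&(abs(P[...,1])<200)
fy=np.cross([0,0,1],fx);q=P[f]
pl=abs(q[:,2]-(.544*q[:,0]-.045*q[:,1]-163.1))<4;q=q[pl]
print('board fx',np.percentile(q@fx,[.5,99.5]),'fy',np.percentile(q@fy,[.5,99.5]),'z',q[:,2].max())
```

```text
9.075 [ 472.0821 -282.9284  259.5292] [-0.8569  0.5121  1.5728  0.4276  1.5134 -0.549 ] [-0.344   0.9208 -1.0085] 85.64796931227231
[227 114   9  10  61]
[487.9884 502.7718 509.2266]
[234.5697 245.9612 255.1046]
[-70.0001 -18.455  -12.4341]
bar ang -105.07517125660745
board fx [413.9281 597.7211] fy [-119.2286  199.1835] z 164.0430609327318
```

View pics/s3.png

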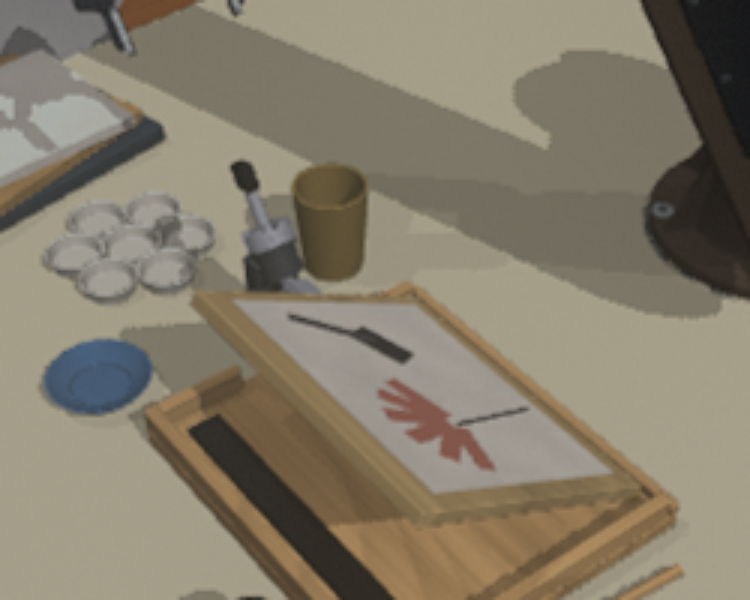

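The handle stands parked: bar end-on at crop (243,175), stem long, about 14 mm out. The board is still up and the cups are undisturbed. I'll plan the press next.

Run:
```python
from h2 import *
s=readout.state();p=np.array(s['tcp_pos']);r=R.from_rotvec(s['ee_rot']).as_matrix()
z=r[:,2];ax=np.cross(z,[0,0,-1]);D=R.from_rotvec(ax/np.linalg.norm(ax)*np.arcsin(np.linalg.norm(ax)))
T=D.as_matrix()@r
fy=np.cross([0,0,1],fx)
def pt(th,dz=0):
    e=.5-th;return fx*(380+220*np.cos(e)-8*np.sin(e))+fy*56+np.array([0,0,34+220*np.sin(e)+8*np.cos(e)+dz])
def go(w,T):
    global p,r
    i=np.round(inc(np.array(w),T,p,r),3);print(w,i.tolist())
    p=p+r@i[:3]*200;r=r@R.from_rotvec(i[3:]*2*np.pi).as_matrix()
go((500,-150,300),T);go(pt(0,130),T);
print('one call, rows:')
for th,dz in [(0,20),(0,5),(.05,0),(.1,0),(.15,0),(.2,0),(.25,0),(.3,0),(.35,0),(.4,0),(.45,0),(.5,0),(.5,-3)]:
    print(th,pt(th,dz),np.round(inc(pt(th,dz),r,p,r),3)[:3])
```

```text
(500, -150, 300) [0.656, -0.148, 0.212, -0.033, -0.092, 0.0]
[571.9072   9.1696 276.4943] [0.873, -0.008, 0.116, 0.0, 0.0, 0.0]
one call, rows:
0 [571.9072   9.1696 166.4943] [ 0.001 -0.     0.55 ]
0 [571.9072   9.1696 151.4943] [ 0.001 -0.     0.625]
0.05 [577.275    8.7283 136.896 ] [0.011 0.025 0.698]
0.1 [582.1579   8.3268 127.0405] [0.019 0.048 0.748]
0.15 [586.5439   7.9663 116.9525] [0.027 0.069 0.798]
0.2 [590.4218   7.6474 106.6571] [0.034 0.087 0.85 ]
0.25 [593.7821   7.3712  96.1802] [0.039 0.103 0.902]
0.3 [596.6164   7.1381  85.5478] [0.044 0.116 0.955]
0.35 [598.9174   6.949   74.7866] [0.048 0.127 1.009]
0.4 [600.6796   6.8041  63.9234] [0.051 0.135 1.063]
0.45 [601.8985   6.7039  52.9854] [0.054 0.141 1.118]
0.5 [602.571    6.6486  42.    ] [0.055 0.144 1.173]
0.5 [602.571    6.6486  39.    ] [0.055 0.144 1.188]
```

Emit:
arm_command([
  [0.656,-0.148,0.212,-0.033,-0.092,0,1],
  [0.656,-0.148,0.212,-0.033,-0.092,0,1],
  [0.656,-0.148,0.212,-0.033,-0.092,0,1],
  [0.656,-0.148,0.212,-0.033,-0.092,0,1],
  [0.656,-0.148,0.212,-0.033,-0.092,0,1],
])

```text
time_s: 9.75
tcp_pos: [499.6, -147.7, 298.8]
ee_rot: [-2.642, -1.696, 0.002]
force: [-0.2, -0.0, -0.6]
grip_width: 0.0
grasp_force: 0.0
```

Emit:
arm_command([
  [0.873,-0.008,0.116,0,0,0,1],
  [0.873,-0.008,0.116,0,0,0,1],
  [0.873,-0.008,0.116,0,0,0,1],
  [0.873,-0.008,0.116,0,0,0,1],
  [0.873,-0.008,0.116,0,0,0,1],
])

```text
time_s: 10.38
tcp_pos: [571.3, 9.1, 275.4]
ee_rot: [-2.644, -1.691, 0.004]
force: [-0.9, -0.3, 0.1]
grip_width: 0.2
grasp_force: 0.0
```

Emit:
arm_command([
  [0,0,0.25,0,0,0,1],
  [0,0,0.5,0,0,0,1],
  [0,0,0.6,0,0,0,1],
  [0.005,0.013,0.66,0,0,0,1],
  [0.011,0.025,0.698,0,0,0,1],
  [0.015,0.037,0.725,0,0,0,1],
  [0.019,0.048,0.748,0,0,0,1],
])

```text
time_s: 11.25
tcp_pos: [582.0, 9.1, 126.9]
ee_rot: [-2.646, -1.692, 0.001]
force: [0.3, -1.5, 2.9]
grip_width: -0.2
grasp_force: 1.1
```

Run:
```python
from h2 import *
s=readout.state();print(s['time_s'],s['tcp_pos'],s['force'],s['grip_width'],s['qpos'])
p,d=snapshot('scene');cv2.imwrite('pics/s4.png',cv2.resize(p[60:300,150:400],None,fx=2.4,fy=2.4)[:,:,::-1])
```

```text
11.25 [581.9823   9.0798 126.936 ] [ 0.2587 -1.5123  2.9375] -0.19580022327155136 [-0.0979  0.5548  1.7721  0.0001  0.8156  0.3347]
```

View pics/s4.png

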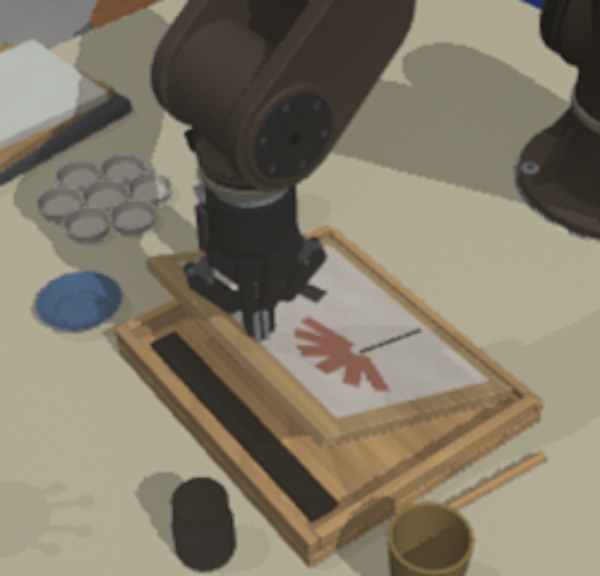

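The fingertips press the board at crop (262,330). It is yielding under about 3 N, so I'll continue along its arc.

Emit:
arm_command([
  [0.008,0.021,0.05,0,0,0,1],
  [0.015,0.039,0.102,0,0,0,1],
  [0.02,0.055,0.154,0,0,0,1],
  [0.025,0.068,0.207,0,0,0,1],
  [0.029,0.079,0.261,0,0,0,1],
  [0.032,0.087,0.315,0,0,0,1],
  [0.035,0.093,0.37,0,0,0,1],
  [0.036,0.096,0.4,0,0,0,1],
  [0.036,0.096,0.42,0,0,0,1],
  [0.036,0.096,0.43,0,0,0,1],
  [0.036,0.096,0.43,0,0,0,1],
])

```text
time_s: 12.68
tcp_pos: [602.1, 7.8, 41.1]
ee_rot: [-2.646, -1.693, 0.001]
force: [-1.2, 0.9, 4.0]
grip_width: 0.1
grasp_force: 1.8
```

Emit:
arm_command([
  [0,0,0.008,0,0,0,1],
  [0,0,0.015,0,0,0,1],
  [0,0,0.015,0,0,0,1],
])

```text
time_s: 13.05
tcp_pos: [602.3, 7.8, 40.7]
ee_rot: [2.646, 1.693, 0.001]
force: [-11.2, 0.4, 34.5]
grip_width: 0.0
grasp_force: 17.1
```

Contact is firm (34 N) at z = 40.7, so the board is home. I'll retract.

Emit:
arm_command([
  [0,0,-0.1,0,0,0,1],
  [0,0,-0.4,0,0,0,1],
  [0,0,-0.7,0,0,0,1],
  [-0.6,0,-0.9,0,0,0,1],
  [-0.6,0.6,-0.9,0,0,0,1],
  [-0.6,0.8,-0.9,0,0,0,1],
  [-0.6,0.8,-0.9,0,0,0,1],
  [-0.6,0.8,-0.9,0,0,0,1],
])

```text
time_s: 14.05
tcp_pos: [698.6, -170.6, 216.7]
ee_rot: [-2.648, -1.69, 0.001]
force: [-1.4, 0.2, -0.4]
grip_width: 0.1
grasp_force: 0.0
```

Run:
```python
from h2 import *
s=readout.state();print(s['time_s'],s['tcp_pos'],s['force'])
p,d=snapshot('scene');cv2.imwrite('pics/s5.png',cv2.resize(p[60:310,130:400],None,fx=2.4,fy=2.4)[:,:,::-1])
P=cloud('scene',d)
b=(p.min(2)>90)&(P[...,2]>20)&(P[...,2]<80)&(P[...,0]>420)&(P[...,0]<600)&(abs(P[...,1]-20)<100)
q=P[b];A=np.c_[q[:,:2],np.ones(len(q))];c=np.linalg.lstsq(A,q[:,2],rcond=None)[0];print(len(q),c,np.median(q[:,2]))
```

```text
14.05 [ 698.6319 -170.6417  216.736 ] [-1.4303  0.1933 -0.3907]
3991 [ 0.     -0.0001 41.8428] 41.85704508402375
```

View pics/s5.png

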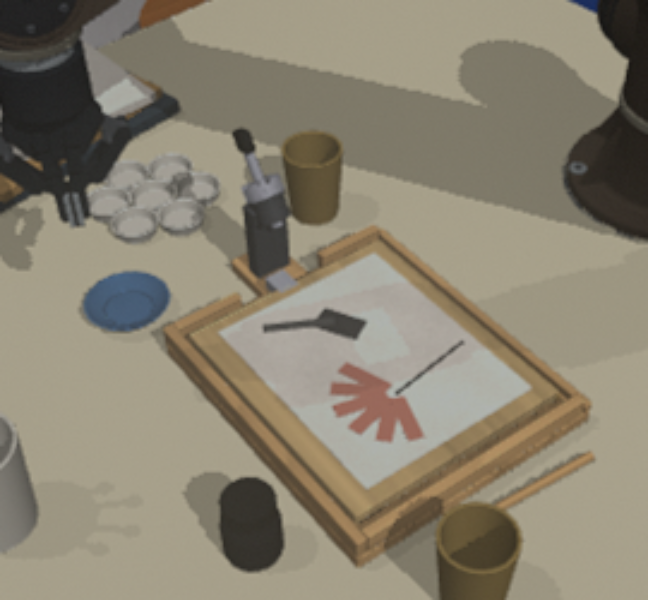

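The board is flat (slope 0, face z about 42), the handle is still parked at crop (245,140), the loose items are in place and the robot is clear.

```bash
python3 -c "
from workcell import job;print(job.job_done())"
```

```text
the job is handed in; nothing more can be done
None
```

The easel is folded flat: the pin is parked in its notch, the board is home in its frame, the loose items look undisturbed in the last picture, and the job is handed in (no verdict was returned).

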